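Push the jar train home and shut the gate

ROBOT

A 7-joint arm with a two-finger parallel gripper is mounted at the origin on a cart in front of the work surface, level with it; the furniture and walls round the work are solid. World frame = base frame: x ahead of the robot, y to its left, z up, the work surface at z = 0. Lengths are in m, angles in degrees, forces in N, time in s.
With the tool pointing down it reaches from about 0.425 to 0.875 m from the base axis. Payload 4.7 kg.
Tool frame: the origin (TCP) lies at the very end of the fingers, on their centre line; the grasp point (between the pads) lies 19 mm behind it; z points along the fingers, y is the line along which they close (so a half turn about z gives the same grasp; the last joint's range is limited). The gripper opens to 87 mm and grips with 3 to 60 N. Pads are 19 mm wide; open, the fingers measure 117 mm over their backs; the gripper's body (75 mm by 190 mm) begins 51 mm behind the grasp point.
Start: joints at [-70.182, 18.392, -4.016, 83.108, 1.295, 78.541, -3.26], TCP at [0.212, 0.615, 0.223] pointing down, gripper open.
Joint ranges: [-163.93, 163.93], [-17.29, 119.83], [-79.2, 71.16], [3.27, 140.29], [-89.18, 269.18], [5.43, 117.66], [-154.24, 154.24]. Speed limits (degrees/s): [147.25, 147.25, 180, 180, 180, 180, 180].

INTERFACE

Orientations are given as [roll, pitch, yaw] about the fixed x, y, z axes, in that order (R = Rz(yaw) Ry(pitch) Rx(roll)).
In Python, from cell import telemetry, cams, env gives the robot as it stands.
- The arm moves only by the tool arm_command, never from a script. Its argument "series" is text: rows parted by semicolons, each of 5 numbers parted by spaces: the shift along the tool's x, y, z in mm, then the turn about the tool's z in rad, then the closure in counts, from 0 (fully open) to 255 (shut). A call has 1 to 20 rows; each row shifts and turns the commanded pose from where the row before left it, along the tool's axes as they then stand; what a row does not reach is not made up. A row lasts 1/12 s, in which the tool goes at most 41.7 mm and 7.16 degrees, less where a joint would pass 70% of its speed; a pose out of reach is approached as far as the arm can. A call is refused whole if a number of a shift passes 41.7 or a number of a turn 0.125, either way. A call with a gripper value outside its range is refused whole. The fingers move at their own pace and stop on an object; "squeeze" is the grip in N (left out, the last holds). Time passes only in rows, so rows that do not move let the fingers close. It gives the time, the measured TCP pose, the force, the opening and the grip force at its end, in the units of the state.
- telemetry.get_obs(): the state, without advancing time (a new reading comes with each control period).
- cams.read_camera(name): name is "scene" or "top" or "wrist"; returns the picture (480x640x3 uint8, blue, green, red); there is no depth.
- cams.calibration(name): a dict with "K" (3x3 intrinsics, pixels), "origin" and "rotation" of the camera in the world; the wrist camera has in their place "hand_eye" (4x4, takes a point from camera to tool coordinates, whose origin is the TCP and whose axes are the flange's). Camera axes: x right, y down, z forward; pixel columns grow to the right and rows downward; lengths in m; the calibration is good to about 2 mm. A picture is of the moment at which its call begins: read the wrist's pose just before it. calibration takes no time and is no camera call.
- env.sign_off(): hands the job in; it is judged then, once.
The state is a dict: "time_s": time; "qpos": joint angles; "joint_velocities": joint speeds; "effort": joint torques, N m; "tool_pos": TCP position; "tool_rot": TCP orientation; "force": force on the tool from outside, world axes, zero at the start; "wrist_torque": the same for the moment, N m; "grip_width": finger opening in m; "grasp_force": force on a finger pad.
Only numpy, scipy, OpenCV 4.12 (cv2) and the standard library are available. Lean on these libraries where they do the work, as an engineer would, in place of code of your own. Each camera call takes 0.05 s, during which the arm holds its last target. There are 200 camera calls.

TASK

With the fingertips, push the row of four standing jars along the lane as one train, from behind the last jar only, until the first is against the red end stop and all four are closed up. Then swing the yellow gate with a fingertip until it is fully shut across the lane behind the last jar. Grasp or lift nothing, keep the jars upright and together in the lane, and leave the other things on the bench alone.

Things in the scene. Friction and masses are not known exactly. Their poses are not given: they have to be found in the camera images.
- lane: Fixed aluminium lane 80 x 340 mm along its own y; place and yaw vary. Origin: centre of underside. Jars go to its -y, to the red end stop (66 wide, 16 thick, top 54 mm above bench). Floor 4 mm above bench; side rails 47 mm apart inside, 10 thick, rise only to 16 mm above bench, so fingertips with ends 18 to 25 mm above the bench pass over them. Loading end at +y, flared guides reach y = 200 mm.
- stop_face (a point): Centre of the end stop's black rubber face that the first jar must meet: lane frame (0, -150, 28) mm; same axes as the lane.
- jar_1: First jar, nearest the end stop: white with lime green cap, 43.2 mm diameter, 74 mm high, 60 to 130 g, sliding on its base. Origin: centre of underside. The four start touching in the lane (pitch 43.4 mm), 55 to 105 mm short of the stop. Home, the jar centres are 21.6, 64.8, 108 and 151.2 mm from the stop face.
- jar_2: Second jar of the row, same kind. Origin: centre of its underside.
- jar_3: Third jar of the row, same kind. Origin: centre of its underside.
- jar_4: Fourth and last jar, the only one to push: same kind, its free side faces the lane's open end (+y of the lane). Origin: centre of its underside. Best pushed below about half of its height; about 2 to 5 N moves the whole row.
- gate (a joint): Angle (rad) of the yellow gate about its upright hinge: 0 = arm along the lane pointing to lane +y; negative = swung outward to the robot's side (starts -0.5 to -0.05); 1.571 = hard limit, fully shut, square across the lane, arm to lane +x. Shuts clockwise seen from above, stays where left, needs 1 to 2 N at the arm. Shut, its face is 3 mm behind the last jar's home place.
- gate_hinge (a point): Point on the gate's hinge axis, 32 mm above the bench: lane frame (-47, 30, 32) mm. The hinge knuckle is 15 mm in diameter, top 46 mm above the bench.
- gate_tip (a point): End of the gate arm, at its middle height, 90 mm from the hinge. The arm is a straight upright bar 8 mm thick, from 21 to 43 mm above the bench. This point's y points from the hinge to the tip; shutting moves the tip to the point's +x, so push on the face at -x.
- slide_box: Bystander: loose cream slide box 54 x 84 x 31 mm, on the robot's side of the lane. Origin: centre of its underside.
- yellow_bottle: Bystander: loose bottle with yellow cap, 69 mm diameter, 133 mm high, on the far side of the lane. Origin: centre of its underside.
- spare_jar: Bystander: a fifth jar like those of the row, standing outside the lane beyond the end stop; not part of the job. Origin: centre of its underside.
Mind the look-alikes: they are no part of the job. Leave any orange or turquoise look-alike of the jar_1 alone.

How it is judged:
By the outcome, as a careful person would: the job done as asked, in the order asked, and still so for the second after the job is handed in, with the robot touching nothing.
It also fails if it takes over 54 s, if anything falls off the work surface, if the arm or the gripper's body presses on something with over 40 N, if the wrist force passes 120 N, or if a joint passes its speed limit or range.

## Working session

There is one attempt and no reset: what is moved stays moved. The work goes in short steps, Python scripts to look and compute and a tool call to move; the robot and the scene stay as the last step left them, time stands still between calls to the robot, and variables do not carry over. Pictures are saved under pics/ and viewed, at most 10 in all, crops included, and the job is handed in when it is done.

Besides the shell and the picture viewer there is one more tool, called by a JSON object that holds its "api" and its "payload", one argument or row to a line. arm_command: Moves the arm, as the interface text tells. Its arguments: {"type":"object","properties":{"series":{"type":"string"},"squeeze":{"type":"number"}},"required":["series"]}

```bash
mkdir -p pics; ls; python3 - <<'E'
from cell import telemetry,cams
import cv2
print(telemetry.get_obs())
for n in("top","scene"):
    cv2.imwrite(f"pics/{n}0.png",cams.read_camera(n)); c=cams.calibration(n); print(n,c)
print(cams.calibration("wrist"))
E
```

```text
pics
{'time_s': 0.0, 'qpos': array([-70.18157692,  18.43763624,  -4.0158349 ,  83.17517915,
         1.2950655 ,  78.53966793,  -3.25946758]), 'joint_velocities': array([-0.00057324,  0.08003671, -0.04276306, -0.00459523, -0.11227083,
        0.09762235, -0.05648993]), 'effort': array([ 7.17745752e-04, -4.91285920e+01, -4.03518844e-01, -3.12531281e+01,
       -6.38337526e-02,  4.36959090e-02,  1.94925674e-04]), 'tool_pos': array([0.21159895, 0.61401337, 0.22147525]), 'tool_rot': array([-1.79892764e+02,  5.70138071e-03,  1.60992171e+02]), 'force': array([-0.10499026, -0.62404157,  0.86853654]), 'wrist_torque': array([-0.0309117 , -0.02829959, -0.00471364]), 'grasp_force': 0.0, 'grip_width': 0.08705182610463827}
top {'K': array([[466.33219702,   0.        , 319.25454084],
       [  0.        , 466.33219702, 238.91157476],
       [  0.        ,   0.        ,   1.        ]]), 'origin': array([ 0.35561647, -0.03384296,  0.89753874]), 'rotation': array([-1.70886254e+02, -1.83489247e-02, -9.11120575e+01])}
scene {'K': array([[494.41204739,   0.        , 317.15248903],
       [  0.        , 494.41204739, 234.29910838],
       [  0.        ,   0.        ,   1.        ]]), 'origin': array([-0.03934186, -0.49178446,  0.54215284]), 'rotation': array([-125.79640588,    1.19748962,  -49.9228807 ])}
{'K': array([[343.07305751,   0.        , 322.6851862 ],
       [  0.        , 343.07305751, 236.94847351],
       [  0.        ,   0.        ,   1.        ]]), 'hand_eye': array([[-5.73035740e-04, -9.69578010e-01, -2.44781852e-01,
         6.69767042e-02],
       [ 9.99999832e-01, -5.35309148e-04, -2.20652246e-04,
         8.68346623e-04],
       [ 8.29056009e-05, -2.44781938e-01,  9.69578154e-01,
        -1.62699116e-01],
       [ 0.00000000e+00,  0.00000000e+00,  0.00000000e+00,
         1.00000000e+00]])}
```

View pics/top0.png

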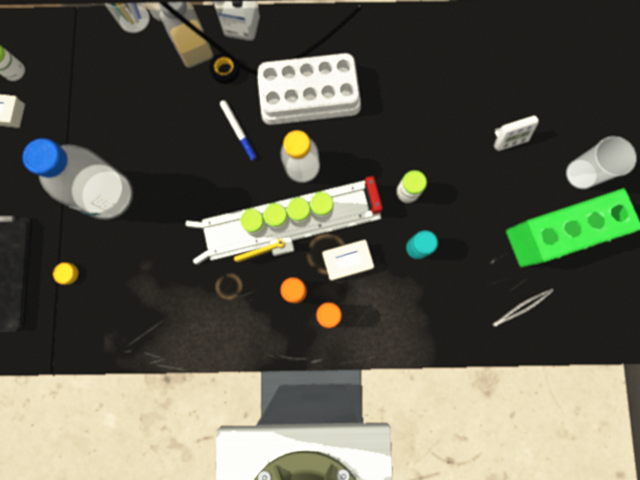

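View pics/scene0.png

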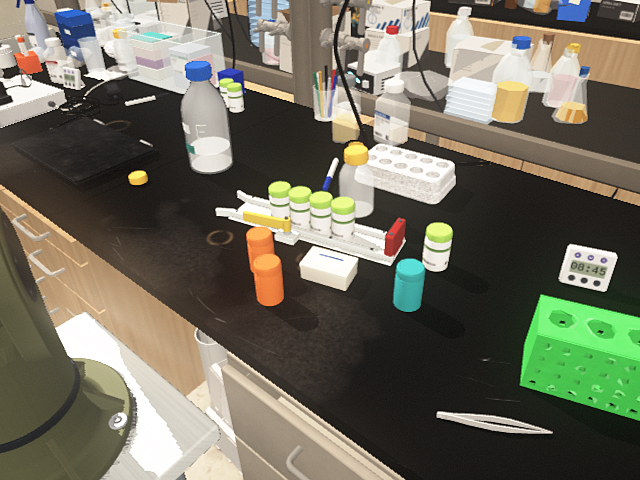

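The top view shows the lime caps in the lane at (252,221), (275,215), (298,209) and (321,205). The red stop is at (373,195), the yellow gate runs from its hinge at about (283,245) to its tip at about (236,258), and the slide box is at (348,260).

Things that could be mistaken for the row:
- spare lime jar (411,184), outside the lane
- orange jars (293,290) and (328,315)
- turquoise jar (423,244)
- yellow-capped bottle (297,145)

I choose the four lime jars between the rails. jar_4 is the one at (252,221), at the open, left end.

```bash
cat > h.py <<'E'
import numpy as np,cv2
from scipy.spatial.transform import Rotation as R
from cell import telemetry,cams
def pose(n,o=None):
    c=cams.calibration(n)
    if n!="wrist": return c["K"],R.from_euler("xyz",c["rotation"],degrees=True).as_matrix(),c["origin"]
    T=c["hand_eye"]; Rt=R.from_euler("xyz",o["tool_rot"],degrees=True).as_matrix()
    return c["K"],Rt@T[:3,:3],Rt@T[:3,3]+o["tool_pos"]
def ray(P,uv,z):
    K,Rm,t=P; uv=np.atleast_2d(uv).astype(float)
    d=(Rm@np.linalg.inv(K)@np.c_[uv,np.ones(len(uv))].T).T
    return t+d*((z-t[2])/d[:,2])[:,None]
def proj(P,X):
    K,Rm,t=P; q=(K@Rm.T@(np.atleast_2d(X)-t).T).T; return q[:,:2]/q[:,2:]
def mask(im,lo,hi): return cv2.inRange(cv2.cvtColor(im,cv2.COLOR_BGR2HSV),lo,hi)
LIME=((30,90,80),(45,255,255)); YEL=((20,120,90),(29,255,255)); RED=((0,150,60),(6,255,255))
def blobs(m,amin=60):
    n,l,s,c=cv2.connectedComponentsWithStats(m)
    return [(c[i].round(1),s[i],l==i) for i in range(1,n) if s[i,4]>amin]
E
python3 - <<'E'
from h import *
np.set_printoptions(precision=4,suppress=True)
for n in("top",):
    im=cv2.imread(f"pics/{n}0.png"); P=pose(n)
    for nm,c,z in(("lime",LIME,.070),("yel",YEL,.043),("red",RED,.054)):
        for b in blobs(mask(im,*c)):
            cnt=cv2.findContours(b[2].astype(np.uint8),0,2)[0][0]
            print(nm,b[0],b[1][2:],ray(P,b[0],z)[0], ray(P,cv2.boxPoints(cv2.minAreaRect(cnt)),z)[:,:2].tolist() if nm!="lime" else "")
cv2.imwrite("pics/crop0.png",cv2.resize(cv2.imread("pics/top0.png")[160:300,170:400],None,fx=3.4,fy=3.4,interpolation=2))
E
```

```text
lime [414.2 181.5] [ 25  24 484] [ 0.5916 -0.2128  0.07  ] 
lime [286.4 211.6] [  93   42 1773] [0.5397 0.0219 0.07  ] 
yel [187.3  38.7] [ 32  29 558] [0.9018 0.2183 0.043 ] [[0.9216173587833103, 0.2528976267627878], [0.9447831071788257, 0.20205424610267841], [0.8922535947552832, 0.18050895481611023], [0.8695046423296269, 0.23099399544936766]]
yel [223.   64.3] [ 20  18 190] [0.8454 0.1465 0.043 ] [[0.861357804247325, 0.1644708885306037], [0.8606349346814651, 0.1268671885199652], [0.8244869173859655, 0.12651010066230667], [0.8252058120475807, 0.16388068898969382]]
yel [296.5 143.4] [ 28  28 624] [0.6791 0.0033 0.043 ] [[0.7066964792818182, 0.030911781771732816], [0.7056929698921319, -0.021136450888561257], [0.6514458750234552, -0.020272436809839773], [0.652440841931502, 0.031278345826659656]]
yel [257.1 251.4] [ 52  23 310] [0.4715 0.0785 0.043 ] [[0.4636043074483728, 0.12490745887460376], [0.4966170087381906, 0.03239991214354626], [0.48148548275536895, 0.026985364527549502], [0.4486594417233227, 0.11927504225216125]]
yel [ 64.6 273.1] [ 26  23 465] [0.4382 0.4314 0.043 ] [[0.4591543265527973, 0.45596397609766687], [0.45826288329522996, 0.40995697065854364], [0.41781351461670774, 0.4074183992525571], [0.41869900807876853, 0.45308264391783937]]
red [373.6 194.3] [ 18  38 364] [ 0.573  -0.1395  0.054 ] [[0.6077185904234246, -0.12375511694056698], [0.6113761482915253, -0.14666752375696024], [0.5401184446286676, -0.15583324613546481], [0.5365608377387823, -0.13320890434957605]]
```

View pics/crop0.png

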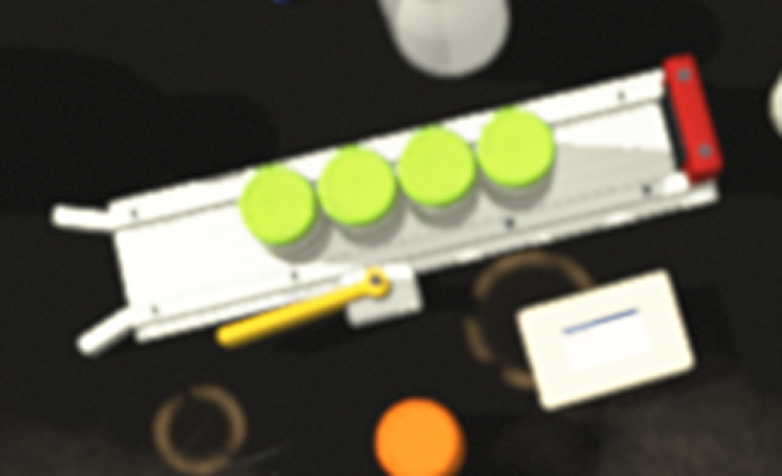

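The crop confirms four lime jars between the rails, at crop (279,205), (357,186), (436,166) and (516,147). The hinge is at (376,282) and the gate tip at (218,338). The red stop's near edge runs from (667,65) to (690,183).

```bash
python3 - <<'E'
from h import *
np.set_printoptions(precision=4,suppress=True)
P=pose("top"); f=lambda p,z: ray(P,(np.array(p)+.5)/3.4-.5+[170,160],z)[:,:2]
J=f([(279,205),(357,186),(436,166),(516,147)],.074); print("jars",J,np.linalg.norm(np.diff(J,axis=0),axis=1))
d=J[0]-J[3]; print("yaw by jars",np.degrees(np.arctan2(-d[0],d[1])))
ra=f([(110,203),(665,67)],.016); rb=f([(140,340),(717,200)],.016); print(ra,rb)
for r in(ra,rb): d=r[0]-r[1]; print(np.degrees(np.arctan2(-d[0],d[1])))
s=f([(667,65),(690,183)],.054); print("stop",s,s.mean(0))
print("hinge,tip",f([(376,282)],.046),f([(218,338)],.043))
print("box",f([(518,312),(665,270),(693,365),(548,408)],.031))
E
```

```text
jars [[ 0.5246  0.0842]
 [ 0.5341  0.0429]
 [ 0.5442  0.0009]
 [ 0.5537 -0.0419]] [0.0424 0.0432 0.0438]
yaw by jars 12.97786945083413
[[ 0.5395  0.1883]
 [ 0.6131 -0.129 ]] [[ 0.4611  0.17  ]
 [ 0.5346 -0.1558]]
13.05657805448626
12.722538468700398
stop [[ 0.6032 -0.1261]
 [ 0.5366 -0.1362]] [ 0.5699 -0.1311]
hinge,tip [[0.4867 0.0354]] [[0.4581 0.1215]]
box [[ 0.4708 -0.0415]
 [ 0.4926 -0.1233]
 [ 0.4396 -0.1368]
 [ 0.4176 -0.0568]]
```

{"api": "arm_command", "payload": {
  "series": "0 0 0 -0.1117 255;0 0 0 -0.1117 255;0 0 0 -0.1117 255;0 0 0 -0.1117 255;0 0 0 -0.1117 255;-9 -26 4 0 255;-9 -26 4 0 255;-9 -26 4 0 255;-9 -26 4 0 255;-9 -26 4 0 255;-9 -26 4 0 255;-9 -26 4 0 255;-9 -26 4 0 255;-9 -26 4 0 255;-9 -26 4 0 255;-9 -26 4 0 255;-9 -26 4 0 255;-9 -26 4 0 255;-9 -26 4 0 255;-9 -26 4 0 255",
  "squeeze": 5
}}

```text
time_s: 1.77
tool_pos: [0.4313, 0.2635, 0.1621]
tool_rot: [-180.0, -0.0, -167.0]
force: [-0.3, -0.0, 0.9]
grip_width: 0.0004
grasp_force: 0.0
```

{"api": "arm_command", "payload": {
  "series": "-10 -25 10 0 255;-10 -25 10 0 255;-10 -25 10 0 255;-10 -25 10 0 255;0 0 0 0 255;0 0 0 0 255;0 0 0 0 255"
}}

```text
time_s: 2.35
tool_pos: [0.4919, 0.177, 0.1224]
tool_rot: [180.0, -0.0, -167.0]
force: [0.6, 0.8, -0.2]
grip_width: 0.0008
grasp_force: 0.0
```

```bash
python3 - <<'E'
from h import *
o=telemetry.get_obs(); print(o["tool_pos"],o["tool_rot"],o["force"])
a=cams.read_camera("wrist"); cv2.imwrite("pics/w1.png",a)
E
```

```text
[0.49194171 0.17701347 0.12237039] [ 1.79969234e+02 -4.00903171e-02 -1.67002326e+02] [ 0.63324088  0.75666088 -0.15147945]
```

View pics/w1.png

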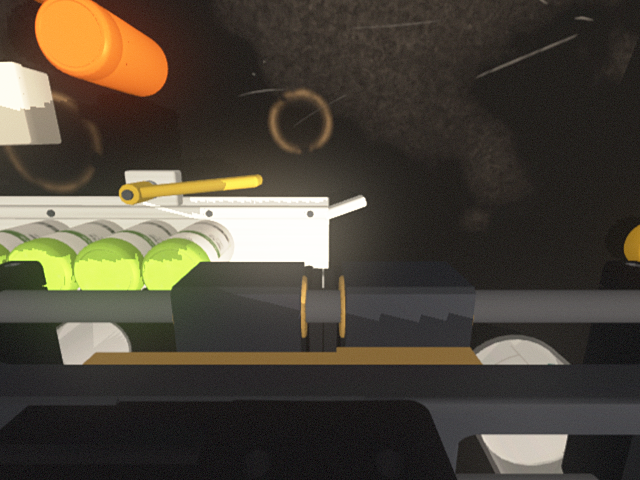

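The wrist view shows the gate hinge at (129,192), the gate tip at (261,182), the lane's loading end edge at (328,200) and (328,262), and the lime row at left, clear of the fingers.

```bash
python3 - <<'E'
from h import *
np.set_printoptions(precision=4,suppress=True)
o=telemetry.get_obs(); P=pose("wrist",o)
L0=np.array([.5385,.0136]); t=np.radians(13); ex=np.array([np.cos(t),np.sin(t)]); ey=np.array([-np.sin(t),np.cos(t)])
lane=lambda p:(np.c_[(p[:,:2]-L0)@ex,(p[:,:2]-L0)@ey]*1e3).round(1)
for nm,p,z in(("hinge",[(129,192)],.046),("tip",[(261,182)],.043),("rail outer",[(328,198),(60,198)],.016),("tcp",None,0)):
    q=ray(P,p,z) if p else o["tool_pos"][None]; print(nm,q[:,:2],lane(q))
B=ray(pose("top"),[(296.5,143.4),(293,290),(45,158)],.133); print(lane(B)); print(lane(ray(pose("top"),[(103,195)],0)))
E
```

```text
hinge [[0.4848 0.0386]] [[-46.7  36.4]]
tip [[0.4576 0.1264]] [[-53.4 128.1]]
rail outer [[ 0.4614  0.1759]
 [ 0.509  -0.0295]] [[-38.6 175.5]
 [-38.4 -35.4]]
tcp [[0.4919 0.1777]] [[ -8.5 170.3]]
[[ 100.6  -37.8]
 [-141.4   26.9]
 [ 179.9  384.9]]
[[140.4 353.1]]
```

{"api": "arm_command", "payload": {
  "series": "-5 -10 10 0 255;-5 -10 20 0 255;0 0 20 0 255;0 0 20 0 255;0 0 15 0 255;0 0 10 0 255;0 0 4 0 255;0 0 0 0 255;0 0 0 0 255"
}}

```text
time_s: 3.15
tool_pos: [0.5071, 0.1599, 0.0243]
tool_rot: [180.0, 0.1, -167.0]
force: [0.3, -0.3, 1.3]
grip_width: 0.0005
grasp_force: 0.0
```

{"api": "arm_command", "payload": {
  "series": "0 -4 0 0 255;0 -4 0 0 255;0 -4 0 0 255;0 -4 0 0 255;0 -4 0 0 255;0 -4 0 0 255;0 0 0 0 255;0 0 0 0 255"
}}

```text
time_s: 3.82
tool_pos: [0.5121, 0.1354, 0.0236]
tool_rot: [180.0, 0.0, -167.1]
force: [-0.2, 0.5, 0.7]
grip_width: 0.0007
grasp_force: 0.0
```

{"api": "arm_command", "payload": {
  "series": "0 -3 0 0 255;0 -3 0 0 255;0 -3 0 0 255;0 -3 0 0 255;0 -3 0 0 255;0 -3 0 0 255;0 -3 0 0 255;0 -3 0 0 255;0 -3 0 0 255"
}}

```text
time_s: 4.57
tool_pos: [0.5182, 0.1099, 0.0237]
tool_rot: [180.0, 0.0, -167.0]
force: [-0.8, 3.5, 1.2]
grip_width: 0.0006
grasp_force: 2.0
```

```bash
python3 - <<'E'
from h import *
o=telemetry.get_obs(); print(o["tool_pos"],o["force"])
im=np.hstack([cams.read_camera("top")[150:290,170:410],cams.read_camera("scene")[150:290,190:430]])
cv2.imwrite("pics/p1.png",cv2.resize(im,None,fx=1.66,fy=1.66,interpolation=2))
E
```

```text
[0.51818665 0.10994837 0.0236998 ] [-0.76260469  3.4800829   1.24113587]
```

View pics/p1.png

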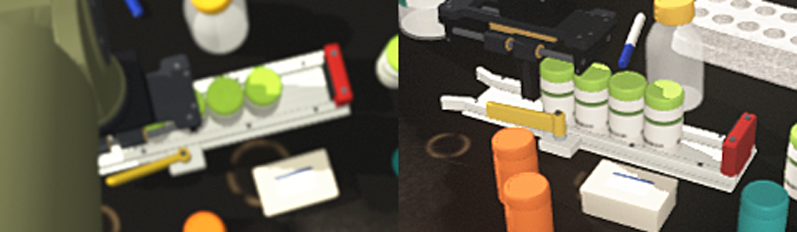

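The left half (top camera) and right half (scene camera) show the closed fingers behind jar_4. All four jars are upright in the lane, the gripper body clears the caps, and the force reads about 3.5 N.

{"api": "arm_command", "payload": {
  "series": "0 -3 0 0 255;0 -3 0 0 255;0 -3 0 0 255;0 -3 0 0 255;0 -3 0 0 255;0 -3 0 0 255;0 -3 0 0 255;0 -3 0 0 255;0 -3 0 0 255;0 -3 0 0 255;0 -3 0 0 255;0 -3 0 0 255;0 -3 0 0 255;0 -3 0 0 255;0 -3 0 0 255"
}}

```text
time_s: 5.92
tool_pos: [0.5283, 0.0654, 0.0236]
tool_rot: [180.0, 0.0, -167.0]
force: [-0.9, 3.5, 1.2]
grip_width: 0.0004
grasp_force: 2.2
```

{"api": "arm_command", "payload": {
  "series": "0 -2 0 0 255;0 -2 0 0 255;0 -1 0 0 255;0 -1 0 0 255;0 0 0 0 255"
}}

```text
time_s: 6.33
tool_pos: [0.5296, 0.0596, 0.0236]
tool_rot: [-180.0, 0.0, -167.0]
force: [-1.6, 3.0, 1.3]
grip_width: 0.001
grasp_force: 1.9
```

{"api": "arm_command", "payload": {
  "series": "0 -1 0 0 255;0 -1 0 0 255;0 -1 0 0 255;0 0 0 0 255"
}}

```text
time_s: 6.67
tool_pos: [0.5303, 0.0566, 0.0236]
tool_rot: [-180.0, 0.0, -167.0]
force: [-0.9, 3.6, 2.2]
grip_width: 0.0004
grasp_force: 2.0
```

{"api": "arm_command", "payload": {
  "series": "0 -1 0 0 255;0 -1 0 0 255;0 0 0 0 255"
}}

```text
time_s: 6.92
tool_pos: [0.5306, 0.0555, 0.0236]
tool_rot: [180.0, 0.0, -167.0]
force: [-2.2, 5.3, 2.7]
grip_width: 0.0006
grasp_force: 2.7
```

{"api": "arm_command", "payload": {
  "series": "0 -1 0 0 255;0 0 0 0 255;0 0 0 0 255"
}}

```text
time_s: 7.17
tool_pos: [0.5307, 0.0553, 0.0236]
tool_rot: [179.9, -0.0, -167.0]
force: [-2.1, 7.7, 2.8]
grip_width: 0.0006
grasp_force: 3.6
```

{"api": "arm_command", "payload": {
  "series": "0 -1 0 0 255;0 0 0 0 255;0 0 0 0 255"
}}

```text
time_s: 7.42
tool_pos: [0.5308, 0.0553, 0.0236]
tool_rot: [179.9, 0.0, -166.9]
force: [-2.0, 7.8, 2.5]
grip_width: 0.0006
grasp_force: 4.5
```

{"api": "arm_command", "payload": {
  "series": "0 4 0 0 255;0 10 0 0 255;0 15 0 0 255;0 0 -20 0 255;0 0 -30 0 255;0 0 -30 0 255;10 10 0 0 255;20 10 0 0 255;20 10 0 0 255;20 10 0 0 255;14 8 0 0 255;4 2 0 0 255;0 0 0 0 255;0 0 0 0 255"
}}

```text
time_s: 8.58
tool_pos: [0.4286, 0.1096, 0.1038]
tool_rot: [-180.0, 0.1, -167.0]
force: [0.5, -0.1, -0.0]
grip_width: 0.0001
grasp_force: 0.0
```

```bash
python3 - <<'E'
from h import *
o=telemetry.get_obs(); print(o["tool_pos"],o["force"])
im=np.hstack([cams.read_camera("top")[150:290,170:410],cams.read_camera("scene")[150:290,190:430]])
cv2.imwrite("pics/p2.png",cv2.resize(im,None,fx=1.66,fy=1.66,interpolation=2))
a=cams.read_camera("wrist");cv2.imwrite("pics/w2.png",a)
E
```

```text
[0.42859608 0.10962594 0.10375806] [ 0.46395768 -0.06224193 -0.00257151]
```

View pics/p2.png

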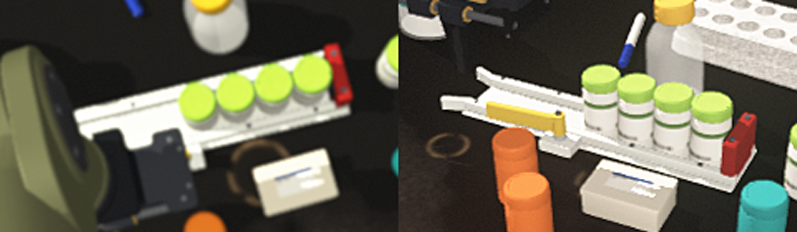

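Left half: the four caps are evenly pitched, at (198,103), (236,93), (274,84) and (312,75), with the first against the red stop. Right half: all four jars are upright and the gate is still open. Next I lower outside the gate and swing it.

{"api": "arm_command", "payload": {
  "series": "0 0 20 0 255;0 0 25 0 255;0 0 20 0 255;0 0 10 0 255;0 0 3 0 255;0 0 0 0 255;0 0 0 0 255"
}}

```text
time_s: 9.32
tool_pos: [0.4286, 0.1103, 0.0263]
tool_rot: [180.0, 0.1, -167.0]
force: [0.5, -1.1, 0.1]
grip_width: 0.0006
grasp_force: 0.0
```

{"api": "arm_command", "payload": {
  "series": "-5 -1.3 0 0 255;-5 -1.3 0 0 255;-5 -1.3 0 0 255;-5 -1.3 0 0 255;-5 -1.3 0 0 255;-4 -0.3 0 0 255;-4 -0.3 0 0 255;-4 -0.3 0 0 255;-4 -0.3 0 0 255"
}}

```text
time_s: 10.07
tool_pos: [0.4696, 0.1118, 0.0255]
tool_rot: [-180.0, -0.0, -167.0]
force: [-0.5, -0.1, 0.4]
grip_width: 0.0007
grasp_force: 0.5
```

{"api": "arm_command", "payload": {
  "series": "-3.8 -1.3 0 0 255;-3.8 -1.3 0 0 255;-3.8 -1.3 0 0 255;-3.8 -1.3 0 0 255;-3.4 -2.2 0 0 255;-3.4 -2.2 0 0 255;-3.4 -2.2 0 0 255;-3.4 -2.2 0 0 255"
}}

```text
time_s: 10.73
tool_pos: [0.501, 0.1046, 0.0256]
tool_rot: [180.0, 0.0, -167.0]
force: [-0.9, 0.7, 0.1]
grip_width: 0.0002
grasp_force: 0.6
```

```bash
python3 - <<'E'
from h import *
im=np.hstack([cams.read_camera("top")[150:290,170:410],cams.read_camera("scene")[150:290,190:430]])
cv2.imwrite("pics/p3.png",cv2.resize(im,None,fx=1.66,fy=1.66,interpolation=2))
E
```

```text
(no output)
```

View pics/p3.png

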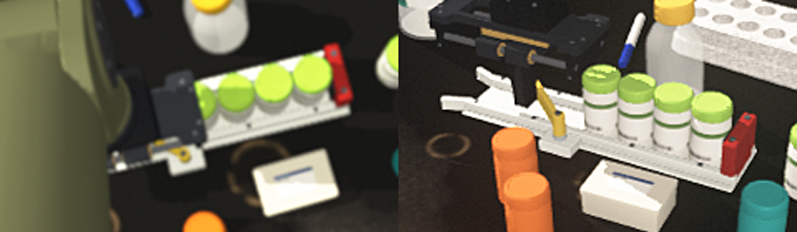

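The scene half shows the gate, at (550,105), swung partly across with the fingers behind it. The jars stand undisturbed. I continue along the arc.

{"api": "arm_command", "payload": {
  "series": "-2.7 -3 0 0 255;-2.7 -3 0 0 255;-2.7 -3 0 0 255;-2.7 -3 0 0 255;-1.8 -3.7 0 0 255;-1.8 -3.7 0 0 255;-1.8 -3.7 0 0 255;-1.8 -3.7 0 0 255"
}}

```text
time_s: 11.5
tool_pos: [0.5246, 0.0823, 0.0256]
tool_rot: [180.0, 0.0, -167.0]
force: [0.0, 1.9, -0.1]
grip_width: 0.0005
grasp_force: 0.6
```

{"api": "arm_command", "payload": {
  "series": "-0.8 -4 0 0 255;-0.8 -4 0 0 255;-0.8 -3 0 0 255;-0.8 -2 0 0 255;0 0 0 0 255"
}}

```text
time_s: 11.92
tool_pos: [0.5303, 0.0698, 0.0256]
tool_rot: [-180.0, -0.0, -167.1]
force: [-0.0, 0.1, 0.5]
grip_width: 0.0002
grasp_force: 0.0
```

{"api": "arm_command", "payload": {
  "series": "0 -1 0 0 255;0 -1 0 0 255;0 0 0 0 255"
}}

```text
time_s: 12.17
tool_pos: [0.5306, 0.0687, 0.0255]
tool_rot: [180.0, 0.0, -167.0]
force: [0.3, -0.1, -0.9]
grip_width: 0.0006
grasp_force: 0.2
```

{"api": "arm_command", "payload": {
  "series": "0 -1 0 0 255;0 -1 0 0 255;0 0 0 0 255"
}}

```text
time_s: 12.42
tool_pos: [0.5312, 0.0668, 0.0256]
tool_rot: [180.0, 0.0, -167.0]
force: [0.8, 0.7, 0.0]
grip_width: 0.0006
grasp_force: 0.4
```

{"api": "arm_command", "payload": {
  "series": "0 -1 0 0 255;0 -1 0 0 255;0 0 0 0 255"
}}

```text
time_s: 12.67
tool_pos: [0.5317, 0.0646, 0.0256]
tool_rot: [-180.0, 0.0, -167.0]
force: [0.6, 0.5, -0.2]
grip_width: 0.0004
grasp_force: 0.4
```

{"api": "arm_command", "payload": {
  "series": "0 -1 0 0 255;0 0 0 0 255;0 0 0 0 255"
}}

```text
time_s: 12.92
tool_pos: [0.5317, 0.0636, 0.0256]
tool_rot: [-180.0, -0.0, -167.0]
force: [0.3, 0.4, 0.2]
grip_width: 0.0001
grasp_force: 0.3
```

```bash
python3 - <<'E'
from h import *
b=cams.read_camera("scene")[150:270,250:400]
cv2.imwrite("pics/p4.png",cv2.resize(b,None,fx=4.5,fy=4.5,interpolation=2))
E
```

```text
(no output)
```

View pics/p4.png

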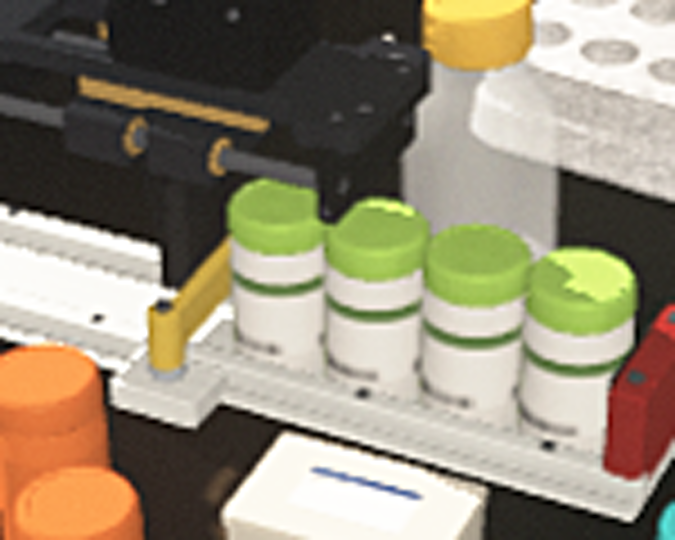

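The picture shows the gate nearly square across the lane behind jar_4, with the fingers behind it and the jars upright. The force is still small, so I creep on to the hard limit.

{"api": "arm_command", "payload": {
  "series": "0 -1 0 0 255;0 -1 0 0 255;0 0 0 0 255"
}}

```text
time_s: 13.22
tool_pos: [0.5322, 0.0618, 0.0255]
tool_rot: [-180.0, 0.0, -167.0]
force: [0.2, 0.6, 0.5]
grip_width: 0.0006
grasp_force: 0.3
```

{"api": "arm_command", "payload": {
  "series": "0 -1 0 0 255;0 0 0 0 255;0 0 0 0 255"
}}

```text
time_s: 13.47
tool_pos: [0.5325, 0.061, 0.0256]
tool_rot: [180.0, 0.0, -167.0]
force: [1.2, 1.0, -0.5]
grip_width: 0.0003
grasp_force: 0.6
```

{"api": "arm_command", "payload": {
  "series": "0 -1 0 0 255;0 -1 0 0 255;0 0 0 0 255"
}}

```text
time_s: 13.72
tool_pos: [0.5325, 0.0609, 0.0256]
tool_rot: [179.9, -0.0, -167.0]
force: [-0.3, 5.9, 1.0]
grip_width: 0.0004
grasp_force: 2.7
```

{"api": "arm_command", "payload": {
  "series": "0 -1 0 0 255;0 0 0 0 255;0 0 0 0 255"
}}

```text
time_s: 13.97
tool_pos: [0.5325, 0.0609, 0.0256]
tool_rot: [179.8, -0.0, -166.9]
force: [0.4, 8.6, 0.6]
grip_width: 0.0005
grasp_force: 3.5
```

Hard limit reached. I back off, lift clear and check.

{"api": "arm_command", "payload": {
  "series": "0 3 0 0 255;0 8 0 0 255;0 12 0 0 255;0 15 0 0 255;0 0 -20 0 255;0 0 -35 0 255;0 0 -35 0 255;0 35 -20 0 255;0 38 0 0 255;0 38 0 0 255;0 38 0 0 255;0 20 0 0 255;0 0 0 0 255;0 0 0 0 255;0 0 0 0 255"
}}

```text
time_s: 15.22
tool_pos: [0.4866, 0.2588, 0.1354]
tool_rot: [-179.9, -0.0, -167.0]
force: [0.7, -1.1, -0.1]
grip_width: 0.0005
grasp_force: 0.0
```

```bash
python3 - <<'E'
from h import *
o=telemetry.get_obs(); print(o["tool_pos"],o["force"])
t=cams.read_camera("top")
cv2.imwrite("pics/p5.png",np.vstack([cv2.resize(t[160:270,220:400],None,fx=4.4,fy=3*4.4/3,interpolation=2)]))
E
```

```text
[0.48662849 0.2588146  0.13536871] [ 0.70183888 -1.10864943 -0.05362791]
```

View pics/p5.png

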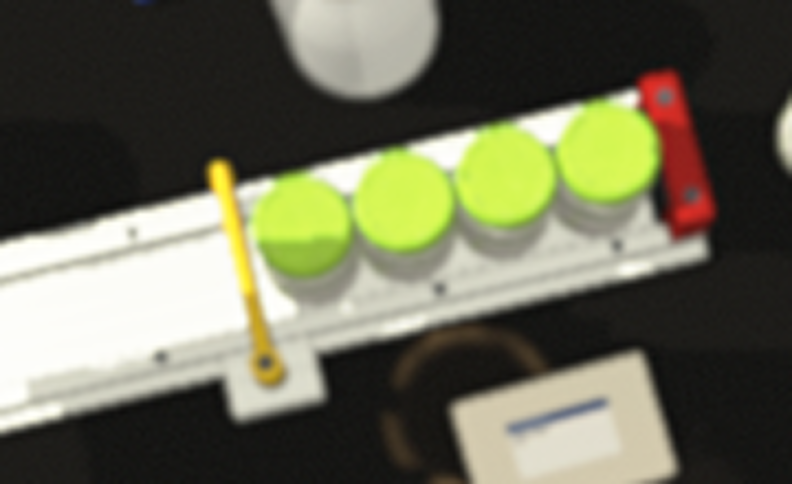

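Four jars are closed up at (301,226), (404,201), (506,176) and (609,152), with the first at the red stop. The gate runs from (267,362) to (219,168), across the lane. I check the numbers before handing in.

```bash
python3 - <<'E'
from h import *
np.set_printoptions(precision=1,suppress=True)
P=pose("top"); f=lambda p,z: ray(P,(np.array(p)+.5)/4.4-.5+[220,160],z)[:,:2]*1e3
J=f([(301,226),(404,201),(506,176),(609,152)],.074); g=f([(267,362),(219,168)],.0445); s=f([(644,78),(672,233)],.054)
d=J[0]-J[3]; g2=g[1]-g[0]; u=d/np.linalg.norm(d)
print(J,np.linalg.norm(np.diff(J,axis=0),axis=1)); print("row",np.degrees(np.arctan2(-d[0],d[1])),"gate",np.degrees(np.arctan2(g2[1],g2[0])))
print("stop-j1",(J[3]-s.mean(0))@u,"gate-j4",(g.mean(0)-J[0])@u)
E
```

```text
[[ 539.9   18.7]
 [ 549.6  -23.7]
 [ 559.3  -65.9]
 [ 568.7 -108.7]] [43.5 43.3 43.8]
row 12.730498528432898 gate 13.342864636767631
stop-j1 22.662122527365252 gate-j4 28.123536497072287
```

```bash
python3 -c "
from cell import env; print(env.sign_off())"
```

```text
the job is handed in; nothing more can be done
None
```

The four jars are closed up against the red end stop, the yellow gate was pushed to its hard limit behind the last one, and the job is handed in at about 15 s of the 54 s allowed.

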